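# Bed a succulent in the mini greenhouse and set its roof flap to 45 degrees

### The arm

A 6-joint arm with a two-finger parallel gripper is mounted at the origin on the work surface. World frame = base frame: x ahead of the robot, y to its left, z up, the work surface at z = 0. Lengths are in mm, angles in rad, forces in N, time in s.
With the tool pointing down it reaches from about 350 to 775 mm from the base axis. Payload 7.3 kg.
Tool frame: the origin (TCP) lies at the very end of the fingers, on their centre line; the grasp point (between the pads) lies 19 mm behind it (bot.grip_point_offset is the distance from the TCP to the grasp point, in mm); z points along the fingers, y is the line along which they close (so a half turn about z gives the same grasp; the last joint's range is limited). The gripper opens to 92 mm and grips with 3 to 60 N. Pads are 19 mm wide; open, the fingers measure 130 mm over their backs; the gripper's body (75 mm by 190 mm) begins 47 mm behind the grasp point.
Start: joints at [1.069, 0.342, 1.524, -0, 1.275, -0.146], TCP at [182.865, 492.143, 226.741] pointing down, gripper open.
Joint ranges: [-2.53, 2.53], [-0.77, 2.02], [0.04, 2.7], [-1, 4.14], [0.28, 2.66], [-3.11, 3.11]. Speed limits (rad/s): [2.57, 2.57, 3.14, 3.14, 3.14, 3.14].

### API

Orientations are given as [roll, pitch, yaw] about the fixed x, y, z axes, in that order (R = Rz(yaw) Ry(pitch) Rx(roll)).
In Python, from plant import bot gives the robot as it stands. The module is installed in compiled form; this text tells all that it offers.
- The arm moves only by the shell command python3 -m jog 'ROWS' [OPENING]. ROWS is JSON, a list of rows, each a list of 6 numbers: the shift along the tool's x, y, z in mm, then the turn, a rotation vector about the tool's x, y, z in rad. In form: [[dx, dy, dz, rx, ry, rz], ...]. A call has 1 to 12 rows; each row shifts and turns the commanded pose from where the row before left it, along the tool's axes as they then stand; what a row does not reach is not made up. A row lasts 1/10 s, in which the tool goes at most 50 mm and 8.59 degrees, less where a joint would pass 70% of its speed; a pose out of reach is approached as far as the arm can. A call with a gripper value outside its range is refused whole. OPENING is the opening in per cent of the stroke, from 0 (shut) to 100 (fully open), set as the call begins (- or left out, the last holds). The fingers move at their own pace and stop on an object; the grip force is fixed at half the most. Time passes only in rows, so rows that do not move let the fingers close. It gives the time, the measured TCP pose, the force, the opening and the grip force at its end, in the units of the state.
- bot.get_obs(): the state, without advancing time (a new reading comes with each control period).
- bot.capture(name): name is "side" or "top"; returns the picture (384x512x3 uint8, red, green, blue); there is no depth.
- bot.camera_model(name): a dict with "fx", "fy", "cx", "cy" (pixels), "position" and "orientation" of the camera in the world. Camera axes: x right, y down, z forward; pixel columns grow to the right and rows downward; lengths in mm; the calibration is good to about 2 mm. A picture is of the moment at which its call begins. camera_model takes no time and is no camera call.
- bot.close_job(): hands the job in; it is judged then, once.
Trained networks look in the newest picture that a camera, given by its name, has taken for a name from the list of things; names that differ only in an ending like _2 or _b are one class to them, and where a whole thing is asked for, a point or a joint stands for the part that bears it (a point fixed in the world has none). Each returns a list of dicts, best first, with "p" (0 to 1); they miss things now and then, are a little off and sometimes report something else, mostly with a low value. They report only what shows in the picture. A call takes as long as a camera call. They do not tell look-alikes from the thing itself.
- bot.outline_of(target, camera): "mask" (384x512 bool, what is visible of it) and "pixel" ([column, row] in pixels, amid what is visible of it).
The state is a dict: "time": time; "joint_positions": joint angles; "dq": joint speeds; "tau": joint torques, N m; "tool_pos": TCP position; "tcp_rot": TCP orientation; "contact_force": force on the tool from outside, world axes, zero at the start; "moment": the same for the moment, N m; "grip_width": finger opening in mm; "finger_force": force on a finger pad.
Only numpy, scipy, OpenCV 4.12 (cv2) and the standard library are available. Lean on these libraries where they do the work, as an engineer would, in place of code of your own. Each camera call takes 0.05 s, during which the arm holds its last target. There are 200 camera calls.

### The job

Stand the potted succulent from the bench upright in the middle of the saucer inside the mini greenhouse and let go of it. Then lower the greenhouse's roof flap until it stands 45 degrees open, let go and make sure it holds there. Never let the flap drop shut, do not tip the pot over, and leave everything else on the bench and in the greenhouse where it is.

Things in the scene. Friction and masses are not known exactly. Their poses are not given: they have to be found in the camera images.
- greenhouse: Fixed mini greenhouse: open-topped box of clear acrylic in an aluminium frame on a grey tray, 230 (x) by 350 (y) mm, 100 mm high. Origin: centre of its underside; its -x side is the front (towards the robot), z up. The tray's upper face is 10 mm above the bench; walls 4 mm thick, inside 218 by 338 mm. A roof flap hinges on its rear (+x) top edge; a grow lamp stands above it.
- flap_hinge (a point): Middle of the flap's hinge line, in the greenhouse's frame at x = +105, y = 0, z = 102 mm; axes as the greenhouse's; the hinge runs along y.
- flap (a joint): Opening angle of the roof flap, rad: 0 = closed (level), 0.785 = 45 degrees open, 1.57 = upright; range 0 to 1.65. Starts at 1.3 to 1.5. The hinge has friction (0.8 N m, 2 to 6 N at the bar); the flap (0.2 to 0.42 kg) stays where it is left. Opened by angle a, a point L from the hinge lies L cos a in front (-x) of it and L sin a above it.
- flap_bar (a point): Centre of the flap's grip bar: aluminium rod 12 mm thick, 170 long, parallel to the hinge and 240 mm from it, in the plane of the clear flap (205 deep, 340 wide). Arms 10 mm wide, 75 mm either side of the centre, carry it 29 mm clear of the flap: pinch it between them at any lean; it turns between the fingers. y runs along the bar, -x away from the hinge, z is the flap's upper normal.
- pot_mid (a point): Centre of the potted succulent, the single brown fibre pot on the bench at the robot's right (the taller stack of pots is at the left): solid, round, 72 mm high, 48 mm across the foot, 62 at the rim, with a low green rosette up to 85 mm above its foot; 0.1 to 0.2 kg. This point is on its axis 42 mm above its foot; z along the axis, up.
- saucer_floor (a point): Centre of the inner floor of the white ceramic saucer: round, 104 mm across the rim, 14 mm high, floor 5 mm thick, flat to 37 mm radius; it stands on the greenhouse's tray left or right of the middle, about 135 mm in front of the hinge line. Loose, 0.22 kg. Standing on it, the pot has its foot at this height.
- jar: Bulbous terracotta jar, 72 mm across, 58 mm high, standing in the other half of the greenhouse; origin at its foot. To be left alone.
- canister: Amber screw-top seed canister, 80 mm across, 114 mm high, on the bench at the right; origin at its foot. To be left alone.
- spool: Wooden twine spool, empty, 60 mm across, 70 mm high, on the bench at the right; origin at its foot. To be left alone.
- stack: Stack of brown fibre pots, 62 mm across, 114 mm high, on the bench at the left; origin at its foot. To be left alone.
- cultivator: Hand cultivator, 280 mm long, wooden handle towards its -x, three steel tines towards its +x, lying on the bench at the left; origin near its middle. To be left alone.
- lamp (a point): Middle of the lower front edge of the white grow-lamp bar (60 mm in x, 240 in y, 27 high), which hangs level 390 mm above the hinge on one 16 mm post behind the middle of the greenhouse, reaching 20 mm in front of the hinge. Axes as the greenhouse's. A tool held upright over the raised flap meets it: lean the tool, its upper part towards the front.
There are look-alikes about, which are no part of the job. What is shaped like the part that bears pot_mid but red or yellow is not meant.

How it is judged (in metres and radians):
On the way, in this order (a step that is already met when the one before it is completed fails the run):
1. the potted succulent stands upright in the middle of the saucer, let go (horizontal distance between pot_mid and saucer_floor below 0.015 m and z of pot_mid in the frame of saucer_floor between 0.036 and 0.048 m and angle between pot_mid's own z axis and vertical below 0.12 rad and contact force between the fingers and pot below 0.1 N), for 0.3 s.
2. the flap stands 45 degrees open (within 5) with nothing of the robot touching it (value of joint flap between 0.698 and 0.872 rad and contact force between each of the fingers, the arm and flap below 0.1 N), for 0.5 s.
At the end, for the whole second after the job is handed in: The pot stands upright (within 7 degrees) on the saucer's floor, its axis within 15 mm of the saucer's centre; the flap rests 45 degrees open, within 5 degrees, untouched and not moving; saucer and jar are within 20 mm of where they stood (horizontal distance between pot_mid and saucer_floor below 0.015 m and z of pot_mid in the frame of saucer_floor between 0.036 and 0.048 m and angle between pot_mid's own z axis and vertical below 0.12 rad and value of joint flap between 0.698 and 0.872 rad and velocity of joint flap between -0.02 and 0.02 rad/s and linear speed of pot below 0.02 m/s and distance of each of saucer_floor, jar from where it was at the start of the episode below 0.02 m).
It fails at once if the flap dropped nearly shut (under 20 degrees) (value of joint flap below 0.35 rad).
It fails at once if the pot tipped over (past 45 degrees) (angle between pot_mid's own z axis and vertical above 0.785 rad).
It fails at once if the saucer or the jar was pushed more than 20 mm (distance of any of saucer_floor, jar from where it was at the start of the episode above 0.02 m).
It fails at once if the canister, spool, stack of pots or cultivator was pushed more than 25 mm (distance of any of canister, spool, stack, cultivator from where it was at the start of the episode above 0.025 m).
It also fails if it takes over 54 s, if anything falls off the work surface, if the arm or the gripper's body presses on something with over 40 N, if the wrist force passes 120 N, or if a joint passes its speed limit or range.

## Working session

There is one attempt and no reset: what is moved stays moved. The work goes in short steps, Python scripts to look and compute and a shell command to move; the robot and the scene stay as the last step left them, time stands still between calls to the robot, and variables do not carry over. Pictures are saved under pics/ and viewed, at most 10 in all, crops included, and the job is handed in when it is done.

```bash
mkdir -p pics; ls
python3 - <<'E'
from plant import bot
import cv2,numpy as np
for n in ("side","top"):
    im=bot.capture(n); cv2.imwrite(f"pics/{n}0.png",im[:,:,::-1])
    print(n,bot.camera_model(n))
    for t in ("pot_mid","saucer_floor","greenhouse","flap","flap_bar","jar","canister","spool","stack","lamp"):
        r=bot.outline_of(t,n)
        for d in r[:3]:
            ys,xs=np.nonzero(d["mask"])
            print(t,round(d["p"],2),np.round(d["pixel"]),(xs.min(),xs.max(),ys.min(),ys.max()) if len(xs) else None)
print(bot.get_obs())
E
```

```text
pics
side {'fx': 437.3761064891243, 'fy': 437.3761064891243, 'cx': 253.6610721881847, 'cy': 193.76792969262416, 'position': array([ 1263.78949788, -1178.00513838,  1404.11833678]), 'orientation': array([-2.26569209, -0.00677717,  0.55462508])}
pot_mid 0.86 [204. 274.] (np.int64(196), np.int64(211), np.int64(263), np.int64(283))
pot_mid 0.75 [219. 290.] (np.int64(213), np.int64(227), np.int64(279), np.int64(300))
pot_mid 0.49 [232. 261.] (np.int64(223), np.int64(238), np.int64(251), np.int64(272))
greenhouse 0.56 [280. 210.] (np.int64(229), np.int64(316), np.int64(123), np.int64(262))
flap 0.78 [286. 200.] (np.int64(268), np.int64(304), np.int64(161), np.int64(245))
flap_bar 0.95 [284. 202.] (np.int64(268), np.int64(304), np.int64(161), np.int64(244))
jar 0.71 [258. 232.] (np.int64(249), np.int64(264), np.int64(223), np.int64(239))
jar 0.62 [277. 209.] (np.int64(229), np.int64(317), np.int64(122), np.int64(261))
canister 0.91 [245. 302.] (np.int64(232), np.int64(255), np.int64(286), np.int64(318))
spool 0.54 [147. 293.] (np.int64(139), np.int64(156), np.int64(283), np.int64(306))
lamp
[... 1498 characters left out ...]
, np.int64(220))
{'time': 1.1, 'joint_positions': array([ 1.06897702e+00,  3.42022440e-01,  1.52410346e+00, -2.05604536e-06,
        1.27539978e+00, -1.46030770e-01]), 'dq': array([ 0.00043972,  0.00040277,  0.00126308,  0.00109708, -0.00113229,
       -0.00138848]), 'tau': array([ 2.17403731e-04, -4.31147969e+01, -2.44486392e+01,  7.15799513e-02,
        4.82967810e-02, -1.63491944e-05]), 'tool_pos': array([182.87638051, 492.1376724 , 226.72764252]), 'tcp_rot': array([3.14152668e+00, 1.16916256e-05, 2.78580471e+00]), 'contact_force': array([-0.12342164, -0.79691441, -0.70961661]), 'moment': array([-0.01449739,  0.02168563,  0.00462651]), 'finger_force': 0.0, 'grip_width': 91.88567234664232}
```

Run:
```python
import cv2,numpy as np
a=cv2.imread("pics/top0.png")[90:270,100:420]; b=cv2.imread("pics/side0.png")[110:330,120:340]
cv2.imwrite("pics/topc.png",cv2.resize(a,None,fx=2.5,fy=2.5,interpolation=cv2.INTER_CUBIC))
cv2.imwrite("pics/sidec.png",cv2.resize(b,None,fx=2.7,fy=2.7,interpolation=cv2.INTER_CUBIC))
```

```text
(no output)
```

View pics/topc.png

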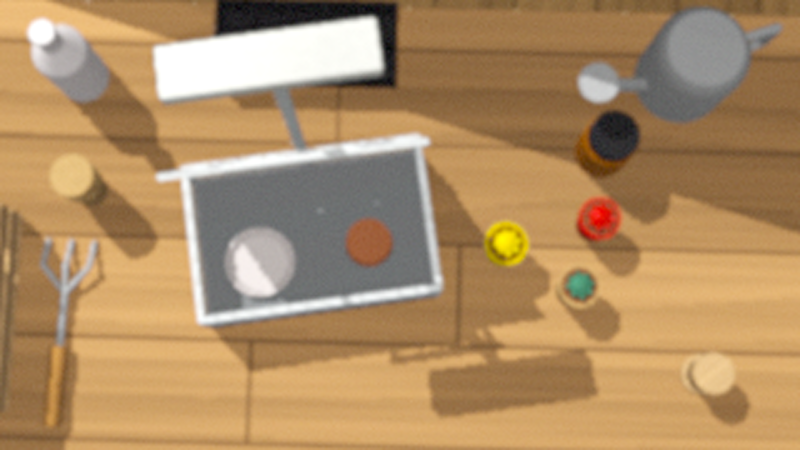

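View pics/sidec.png

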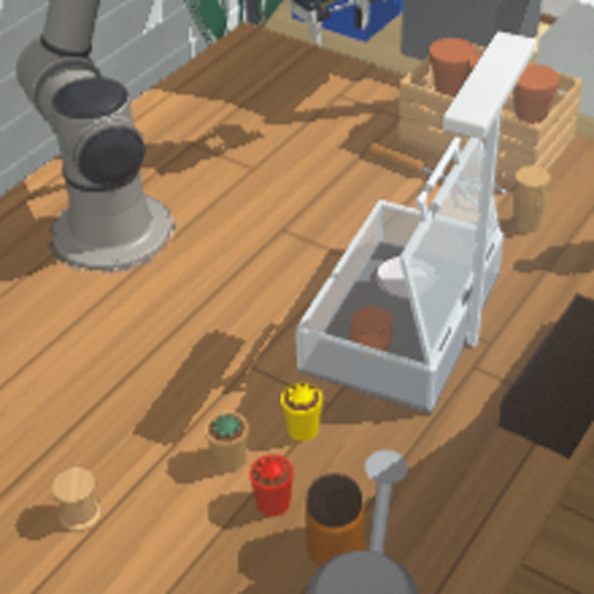

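The top view shows the green pot at px (332,205), between the yellow (303,187) and red (340,177) look-alikes, with the saucer at (204,195) and the jar at (247,187). The greenhouse's front rim corners are near (181,219) and (276,206). In the side view the pot is at (204,273) and the flap is nearly upright.

```bash
cat > h.py <<'E'
from plant import bot
import numpy as np, cv2
from scipy.spatial.transform import Rotation as R
def ray(n,px,z):
    c=bot.camera_model(n); d=R.from_euler('xyz',c['orientation']).apply([(px[0]-c['cx'])/c['fx'],(px[1]-c['cy'])/c['fy'],1])
    return c['position']+d*(z-c['position'][2])/d[2]
def proj(n,P):
    c=bot.camera_model(n); q=R.from_euler('xyz',c['orientation']).inv().apply(np.asarray(P,float)-c['position'])
    return q[...,:2]/q[...,2:]*[c['fx'],c['fy']]+[c['cx'],c['cy']]
E
python3 - <<'E'
from h import *
np.set_printoptions(precision=1,suppress=True)
t=cv2.cvtColor(cv2.imread("pics/top0.png"),cv2.COLOR_BGR2HSV).astype(int)
def cen(m):
    ys,xs=np.nonzero(m); return xs.mean(),ys.mean(),xs.min(),xs.max(),ys.min(),ys.max(),len(xs)
Y,X=np.mgrid[:384,:512]
g=(t[...,0]>60)&(t[...,0]<95)&(t[...,1]>90)&(abs(X-332)<15)&(abs(Y-205)<15)
c=cen(g);print("green top",c,ray("top",c,80))
s=cv2.cvtColor(cv2.imread("pics/side0.png"),cv2.COLOR_BGR2HSV).astype(int)
g=(s[...,0]>60)&(s[...,0]<95)&(s[...,1]>90)&(abs(X-204)<15)&(abs(Y-270)<15)
c=cen(g);print("green side",c,ray("side",c,80))
print("pot side mask mid (42)",ray("side",(204,273.5),42))
for n,p,z in (("saucer",(204,194.8),17),("jar",(247.2,186.8),50)): print(n,ray("top",p,z))
for y,x in ((203,322),(440,290),(432,155),(185,165)): pass
for p in ((181,219),(276.5,206.5)): print("front rim",ray("top",p,100))
for p in ((196,263),): pass
for n in("yellow",(303,187)),("red",(340,177.5)): print(n[0],ray("top",n[1],80))
for p,z in (((380,239.5),70),((343,144),114)): print(ray("top",p,z))
print("rim side FR, FL",ray("side",(120+302/2.7,110+350/2.7),100),ray("side",(120+381/2.7,110+204/2.7),100),"RR",ray("side",(120+432/2.7,110+374/2.7),100))
E
```

```text
green top (np.float64(331.7142857142857), np.float64(203.82142857142858), np.int64(328), np.int64(336), np.int64(200), np.int64(208), 56) [ 502.8 -311.    80. ]
green side (np.float64(205.33333333333334), np.float64(267.3333333333333), np.int64(205), np.int64(206), np.int64(267), np.int64(268), 3) [ 512.  -308.2   80. ]
pot side mask mid (42) [ 505.1 -311.7   42. ]
saucer [531.8 159.7  17. ]
jar [561.6  -3.4  50. ]
front rim [432.4 227.4 100. ]
front rim [ 485.8 -111.   100. ]
yellow [ 561.6 -206.8   80. ]
red [ 600.  -341.1   80. ]
[ 379.7 -485.8   70. ]
[ 716.8 -345.6  114. ]
rim side FR, FL [ 527.1 -143.2  100. ] [445.3 227.5 100. ] RR [720.1 -80.9 100. ]
```

```bash
python3 -m jog '[[0,0,0,0,0,-0.1285],[0,0,0,0,0,-0.1285],[0,0,0,0,0,-0.1285],[0,0,0,0,0,-0.1285],[-14,-35,1,0,0,0],[-14,-35,1,0,0,0],[-14,-35,1,0,0,0],[-14,-35,1,0,0,0],[-14,-35,1,0,0,0],[-14,-35,1,0,0,0],[-14,-35,1,0,0,0],[-14,-35,1,0,0,0]]' 100
python3 -m jog '[[-14,-35,1,0,0,0],[-14,-35,1,0,0,0],[-14,-35,1,0,0,0],[-14,-35,1,0,0,0],[-2,-35,1,0,0,0],[-2,-35,1,0,0,0],[-2,-35,1,0,0,0],[-2,-35,1,0,0,0],[-2,-35,1,0,0,0],[-2,-35,1,0,0,0],[-2,-35,1,0,0,0],[-2,-35,1,0,0,0]]'
python3 -m jog '[[-2,-35,1,0,0,0],[-2,-35,1,0,0,0],[-2,-35,1,0,0,0],[-2,-35,1,0,0,0],[0,0,0,0,0,0],[0,0,0,0,0,0]]'
python3 - <<'E'
from h import *
np.set_printoptions(precision=1,suppress=True)
# flap fit, greenhouse overlay: corners and bar for several angles
im={n:bot.capture(n)[:,:,::-1].copy() for n in("top","side")}
th=.157;M=np.array([[np.cos(th),-np.sin(th),0],[np.sin(th),np.cos(th),0],[0,0,1]]);o=np.array([572.8,76.2,0])
out=[]
for n,(x0,y0,s) in {"top":(150,90,5),"side":(220,110,6)}.items():
    v=cv2.resize(im[n][y0:y0+140,x0:x0+(140 if n=="top" else 110)],None,fx=s,fy=s,interpolation=cv2.INTER_CUBIC)
    pp=lambda P:tuple(int(a) for a in (proj(n,M@np.array(P,float)+o)-[x0,y0])*s+s/2)
    q=[(-115,-175,100),(-115,175,100),(115,175,100),(115,-175,100)]
    for a,b in zip(q,q[1:]+q[:1]): cv2.line(v,pp(a),pp(b),(0,0,255),1)
    for a,c in((1.3,(0,255,0)),(1.4,(255,255,0)),(1.5,(255,0,0))):
        f=lambda y:(105-240*np.cos(a),y,102+240*np.sin(a)); cv2.line(v,pp(f(-85)),pp(f(85)),c,1)
    cv2.imwrite(f"pics/fit_{n}.png",v[:600])
E
```

```text
time: 2.3
tool_pos: [338.2, 232.0, 218.9]
tcp_rot: [3.141, 0.001, -2.983]
contact_force: [0.6, -0.1, -0.0]
grip_width: 91.8
finger_force: 0.0
time: 3.5
tool_pos: [475.0, -171.6, 206.7]
tcp_rot: [-3.142, 0.0, -2.984]
contact_force: [0.7, -0.6, -0.3]
grip_width: 92.0
finger_force: 0.0
time: 4.1
tool_pos: [504.5, -307.3, 202.1]
tcp_rot: [3.14, -0.001, -2.985]
contact_force: [-0.5, 0.1, 0.2]
grip_width: 91.8
finger_force: 0.0
```

View pics/fit_top.png

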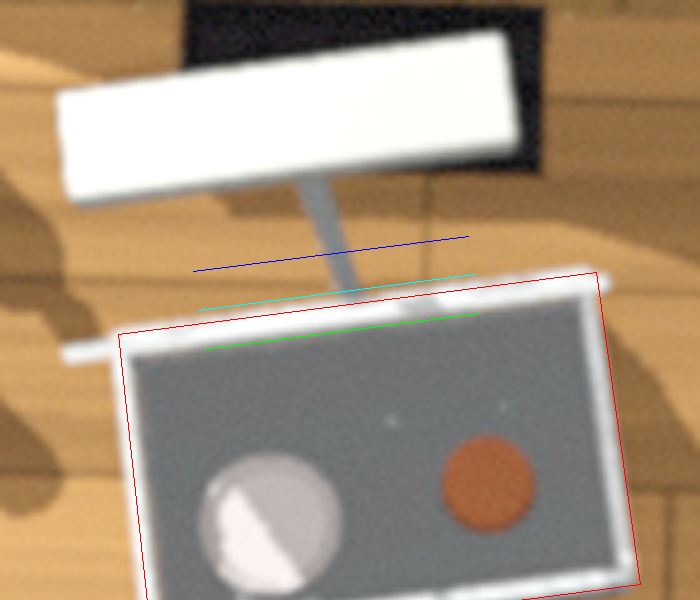

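View pics/fit_side.png

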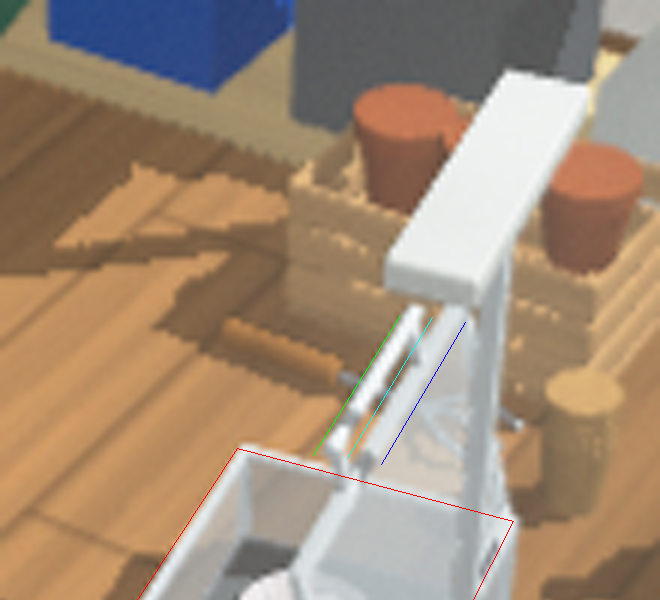

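The top overlay puts the greenhouse rim within about 1 px of the model. In both views the bar lies between the 1.3 and 1.4 rad lines, near y=300 in the top crop and (380,380) in the side crop, so the flap is at about 1.35 rad. Next I descend on the pot.

```bash
python3 -m jog '[[0,-4,20,0,0,0],[0,0,25,0,0,0],[0,0,25,0,0,0],[0,0,25,0,0,0],[0,0,25,0,0,0],[0,0,20,0,0,0],[0,0,16,0,0,0],[0,0,12,0,0,0],[0,0,0,0,0,0],[0,0,0,0,0,0]]'
python3 -m jog '[[0,0,0,0,0,0],[0,0,0,0,0,0],[0,0,0,0,0,0],[0,0,0,0,0,0],[0,0,0,0,0,0],[0,0,0,0,0,0],[0,0,0,0,0,0],[0,0,0,0,0,0]]' 0
```

```text
time: 5.2
tool_pos: [505.8, -310.8, 35.3]
tcp_rot: [-3.141, 0.0, -2.983]
contact_force: [-1.2, 0.0, 0.1]
grip_width: 92.0
finger_force: 0.0
time: 6.0
tool_pos: [505.7, -311.4, 35.0]
tcp_rot: [-3.141, 0.001, -2.983]
contact_force: [-0.0, -2.3, 2.6]
grip_width: 59.9
finger_force: 30.0
```

```bash
python3 -m jog '[[0,0,-10,0,0,0],[0,0,-20,0,0,0],[0,0,-30,0,0,0],[0,0,-30,0,0,0],[0,0,-30,0,0,0],[0,0,-30,0,0,0],[0,0,0,0,0,0],[0,0,0,0,0,0]]'
python3 - <<'E'
from h import *
np.set_printoptions(precision=1,suppress=True)
s=bot.get_obs();p=s['tool_pos']
for n in("side","top"):
    im=bot.capture(n)[:,:,::-1].copy()
    for t in("pot_mid","saucer_floor"):
        for d in bot.outline_of(t,n)[:4]:
            ys,xs=np.nonzero(d["mask"]);print(n,t,round(d["p"],2),np.round(d["pixel"],1),xs.min(),xs.max(),ys.min(),ys.max(),ray(n,((xs.min()+xs.max())/2,(ys.min()+ys.max())/2),17) if t[0]=='s' else '')
    if n=="side":
        c=proj(n,p);x,y=int(c[0]),int(c[1]);v=im[y-45:y+45,x-45:x+45]
        v=cv2.resize(v,None,fx=6,fy=6,interpolation=cv2.INTER_CUBIC)
        for h in(-33,0,39): # foot, tcp, rim along tool axis
            q=(proj(n,p+[0,0,h])-[x-45,y-45])*6+3;cv2.circle(v,tuple(int(a) for a in q),3,(0,0,255),-1)
        cv2.imwrite("pics/grip.png",v)
E
```

```text
time: 6.8
tool_pos: [505.2, -310.7, 185.0]
tcp_rot: [3.141, 0.0, -2.983]
contact_force: [-0.9, -0.5, -1.3]
grip_width: 59.9
finger_force: 30.0
side pot_mid 0.8 [229.4 260.7] 224 239 252 272 
side pot_mid 0.74 [219.4 288.3] 212 227 279 299 
side pot_mid 0.51 [202.  253.9] 197 209 240 259 
side pot_mid 0.43 [280.1 208.5] 229 317 121 261 
side saucer_floor 0.44 [269.2 167.6] 257 278 164 173 [347.1 459.5  17. ]
top pot_mid 0.77 [301.5 187.3] 294 310 179 196 
top pot_mid 0.41 [334.1 200.9] 332 335 194 202 
top saucer_floor 0.8 [202.6 196.2] 189 216 182 207 [532.8 165.5  17. ]
```

View pics/grip.png

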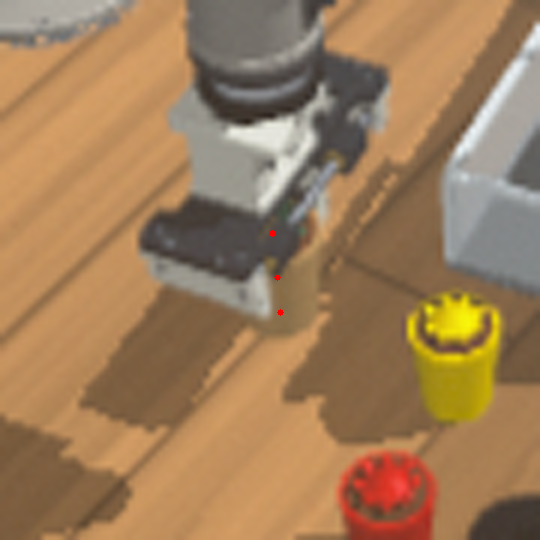

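The pot hangs upright and centred: the projected axis dots lie on it and its foot is near (281,318) in the crop. Next I carry it over the saucer.

```bash
python3 -m jog '[[-4,15,0,0,0,0],[-7.25,33,0,0,0,0],[-7.25,33,0,0,0,0],[-7.25,33,0,0,0,0],[-7.25,33,0,0,0,0],[-7.25,33,0,0,0,0],[-7.25,33,0,0,0,0],[-7.25,33,0,0,0,0],[-7.25,33,0,0,0,0],[-7.25,33,0,0,0,0],[-7.25,33,0,0,0,0],[-7.25,33,0,0,0,0]]'
python3 -m jog '[[-7.25,33,0,0,0,0],[-7.25,33,0,0,0,0],[-3.25,18,0,0,0,0],[0,0,0,0,0,0],[0,0,0,0,0,0],[0,0,0,0,0,0]]'
python3 - <<'E'
from h import *
np.set_printoptions(precision=1,suppress=True)
# saucer circle from initial picture: bright/low-sat vs. grey tray
im=cv2.imread("pics/top0.png")[175:215,180:228]
b=cv2.resize(im,None,fx=8,fy=8,interpolation=cv2.INTER_CUBIC)
g=cv2.GaussianBlur(cv2.cvtColor(b,cv2.COLOR_BGR2GRAY),(9,9),0)
for c in cv2.HoughCircles(g,cv2.HOUGH_GRADIENT,1,40,param1=60,param2=20,minRadius=90,maxRadius=135)[0][:3]:
    px=((c[0]+.5)/8-.5+180,(c[1]+.5)/8-.5+175); print(px,c[2]/8,ray("top",px,22))
E
```

```text
time: 8.3
tool_pos: [527.8, 77.8, 184.6]
tcp_rot: [3.141, -0.0, -2.983]
contact_force: [0.7, 0.0, -1.6]
grip_width: 60.0
finger_force: 30.0
time: 8.9
tool_pos: [532.5, 160.6, 184.6]
tcp_rot: [-3.141, -0.0, -2.984]
contact_force: [0.0, 0.4, -1.2]
grip_width: 60.1
finger_force: 30.0Traceback (most recent call last):
  File "<stdin>", line 7, in <module>
TypeError: 'NoneType' object is not subscriptable
```

Run:
```python
from h import *
np.set_printoptions(precision=1,suppress=True)
g=cv2.cvtColor(cv2.imread("pics/top0.png"),cv2.COLOR_BGR2GRAY)[175:215,180:228]
b=cv2.resize(g,None,fx=8,fy=8,interpolation=cv2.INTER_CUBIC)
for th in(130,140,150):
    cs,_=cv2.findContours((b>th).astype(np.uint8),cv2.RETR_EXTERNAL,cv2.CHAIN_APPROX_NONE)
    for c in cs:
        (x,y),r=cv2.minEnclosingCircle(c)
        m=cv2.boundingRect(c)
        if 60<r<200: px=((m[0]+m[2]/2)/8-.5+180,(m[1]+m[3]/2)/8-.5+175);print(th,px,m[2]/8,m[3]/8,ray("top",px,22))
```

```text
130 (181.3125, 201.4375) 3.625 26.125 [503.8 243.4  22. ]
130 (206.6875, 197.3125) 41.625 34.375 [521.9 148.6  22. ]
140 (181.0625, 202.9375) 3.125 23.125 [498.1 244.   22. ]
140 (207.3125, 197.5625) 40.375 33.875 [521.  146.2  22. ]
150 (180.8125, 204.4375) 2.625 20.125 [492.4 244.7  22. ]
150 (207.9375, 197.75) 39.125 33.5 [520.3 143.8  22. ]
```

The threshold merged the saucer with the frame. The circle read off the overlay, centre (270,523) in the crop, gives about (532,161), which agrees with where the tool is. Lowering now.

```bash
python3 -m jog '[[0,0,15,0,0,0],[0,0,25,0,0,0],[0,0,25,0,0,0],[0,0,25,0,0,0],[0,0,18,0,0,0],[0,0,10,0,0,0],[0,0,6,0,0,0],[0,0,4,0,0,0],[0,0,3,0,0,0],[0,0,0,0,0,0],[0,0,0,0,0,0]]'
```

```text
time: 10.0
tool_pos: [533.2, 161.2, 54.3]
tcp_rot: [3.142, 0.001, -2.983]
contact_force: [0.4, -0.3, -1.6]
grip_width: 59.9
finger_force: 30.0
```

```bash
python3 -m jog '[[0,0,1,0,0,0],[0,0,1,0,0,0],[0,0,0,0,0,0],[0,0,0,0,0,0]]'
```

```text
time: 10.4
tool_pos: [532.9, 161.2, 51.8]
tcp_rot: [3.142, 0.0, -2.983]
contact_force: [-0.1, -0.5, -1.7]
grip_width: 60.0
finger_force: 30.0
```

```bash
python3 -m jog '[[0,0,1,0,0,0],[0,0,0.5,0,0,0],[0,0,0,0,0,0],[0,0,0,0,0,0]]'; python3 -m jog '[[0,0,0.5,0,0,0],[0,0,0,0,0,0]]'
```

```text
time: 10.8
tool_pos: [532.9, 161.2, 50.2]
tcp_rot: [3.142, -0.0, -2.983]
contact_force: [-0.6, -0.2, -0.6]
grip_width: 59.7
finger_force: 30.0
time: 11.0
tool_pos: [533.1, 161.2, 50.0]
tcp_rot: [3.142, 0.001, -2.983]
contact_force: [0.8, -1.7, 0.7]
grip_width: 60.2
finger_force: 30.0
```

```bash
python3 -m jog '[[0,0,0,0,0,0],[0,0,0,0,0,0],[0,0,0,0,0,0],[0,0,0,0,0,0],[0,0,0,0,0,0]]' 90; python3 -m jog '[[0,0,-8,0,0,0],[0,0,-15,0,0,0],[0,0,-25,0,0,0],[0,0,-30,0,0,0],[0,0,-30,0,0,0],[0,0,-30,0,0,0],[0,0,-30,0,0,0],[0,0,0,0,0,0]]'
python3 -m jog '[[30,0,0,0,0,0],[40,0,0,0,0,0],[40,0,0,0,0,0],[0,0,0,0,0,0],[0,0,0,0,0,0]]'
python3 - <<'E'
from h import *
im=bot.capture("top")[:,:,::-1].copy()
cv2.imwrite("pics/placed.png",cv2.resize(im[130:230,150:290],None,fx=5.5,fy=5.5,interpolation=cv2.INTER_CUBIC))
im=bot.capture("side")[:,:,::-1]
cv2.imwrite("pics/placeds.png",cv2.resize(im[120:270,200:330],None,fx=4,fy=4,interpolation=cv2.INTER_CUBIC))
t=cv2.cvtColor(im,cv2.COLOR_BGR2HSV)
E
```

```text
time: 11.5
tool_pos: [532.9, 161.2, 49.7]
tcp_rot: [3.142, 0.0, -2.983]
contact_force: [0.1, -0.0, -0.3]
grip_width: 82.6
finger_force: 0.0
time: 12.3
tool_pos: [534.9, 161.6, 222.9]
tcp_rot: [3.142, 0.009, -2.983]
contact_force: [-0.2, -0.4, 0.9]
grip_width: 82.6
finger_force: 0.0
time: 12.8
tool_pos: [424.1, 143.8, 218.1]
tcp_rot: [3.142, 0.001, -2.983]
contact_force: [0.0, 0.5, 0.3]
grip_width: 82.8
finger_force: 0.0
```

View pics/placed.png

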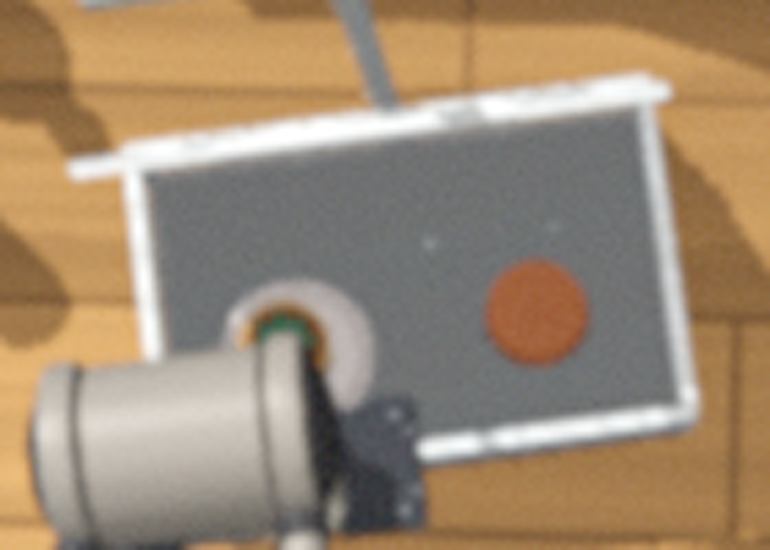

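The pot stands upright on the saucer. Its rim centre is near (285,349) in the crop and the saucer near (298,356), which after parallax is about 3 mm off. Next I raise, turn 90° and line up with the bar, keeping well in front of the lamp.

```bash
python3 -m jog '[[0,0,-16.5,0,0,0.1428],[0,0,-16.5,0,0,0.1428],[0,0,-16.5,0,0,0.1428],[0,0,-16.5,0,0,0.1428],[0,0,-16.5,0,0,0.1428],[0,0,-16.5,0,0,0.1428],[0,0,-16.5,0,0,0.1428],[0,0,-16.5,0,0,0.1428],[0,0,-16.5,0,0,0.1428],[0,0,-16.5,0,0,0.1428],[0,0,-16.5,0,0,0.1428],[0,0,0,0,0,0]]' 100
python3 -m jog '[[-22,0,0,0,0,0],[-23,0,0,0,0,0],[-23,0,0,0,0,0],[-22,0,0,0,0,0],[0,0,0,0,0,0],[0,0,0,0,0,0]]'; python3 -c "
from h import *;print(bot.get_obs()['joint_positions'].round(2))"
```

```text
time: 14.1
tool_pos: [426.0, 144.0, 400.9]
tcp_rot: [3.137, -0.0, 1.728]
contact_force: [-0.6, 0.5, 0.0]
grip_width: 91.9
finger_force: 0.0
time: 14.7
tool_pos: [438.7, 54.9, 398.4]
tcp_rot: [-3.14, -0.001, 1.73]
contact_force: [1.0, -0.1, 1.0]
grip_width: 91.9
finger_force: 0.0
[-0.05  0.11  1.37  0.    1.67 -0.21]
```

```bash
python3 -m jog '[[0,0,0,-0.131,0,0],[0,0,0,-0.131,0,0],[0,0,0,-0.131,0,0],[0,0,0,-0.131,0,0],[0,0,0,-0.131,0,0],[0,0,0,-0.13,0,0],[0,0,0,0,0,0],[0,0,0,0,0,0]]'; python3 -c "
from h import *;o=bot.get_obs();print(o['joint_positions'].round(2));M=R.from_euler('xyz',o['tcp_rot']);print(M.as_matrix().round(3));P=np.array([624.5,84.4,336]);print('bar in tool',M.inv().apply(P-o['tool_pos']))
for n in('top','side'):
  im=bot.capture(n)
  for t in('flap_bar','flap'):
    for d in bot.outline_of(t,n)[:2]:
      ys,xs=np.nonzero(d['mask']);print(n,t,round(d['p'],2),xs.min(),xs.max(),ys.min(),ys.max())
  cv2.imwrite('pics/pre_%s.png'%n,cv2.resize(im[100:260,190:350,::-1],None,fx=3.7,fy=3.7,interpolation=cv2.INTER_CUBIC))
"
```

```text
time: 15.5
tool_pos: [438.4, 55.1, 399.9]
tcp_rot: [2.358, 0.0, 1.73]
contact_force: [0.4, -0.6, 1.1]
grip_width: 92.0
finger_force: 0.0
[-0.27 -0.35  1.99  0.42  0.81 -0.61]
[[-0.158  0.699  0.697]
 [ 0.987  0.112  0.111]
 [-0.     0.706 -0.708]]
bar in tool [ -0.48733924  88.28482798 178.23468458]
top flap_bar 0.79 173 266 147 159
top flap_bar 0.18 190 216 182 207
top flap 0.75 164 270 145 161
side flap_bar 0.62 268 304 161 244
side flap_bar 0.62 230 317 122 261
side flap 0.62 268 304 160 245
```

```bash
python3 -m jog '[[0,28,0,0,0,0],[0,30,0,0,0,0],[0,30,10,0,0,0],[0,0,30,0,0,0],[0,0,30,0,0,0],[0,0,30,0,0,0],[0,0,25,0,0,0],[0,0,0,0,0,0],[0,0,0,0,0,0]]'
python3 - <<'E'
from h import *
o=bot.get_obs();M=R.from_euler('xyz',o['tcp_rot'])
for a in(1.3,1.35,1.4):
    x=105-240*np.cos(a);P=np.array([572.8+x*.9877,76.2+x*.1564,102+240*np.sin(a)]);print(a,M.inv().apply(P-o['tool_pos']).round(1))
for n,x0,y0,w,h in(("top",185,105,110,75),("side",235,110,90,80)):
    im=bot.capture(n)[:,:,::-1][y0:y0+h,x0:x0+w]
    v=cv2.resize(im,None,fx=7,fy=7,interpolation=cv2.INTER_CUBIC)
    for g,c in((0,(0,0,255)),(100,(0,255,255))):
        q=(proj(n,o['tool_pos']+M.apply([0,0,g]))-[x0,y0])*7+3;cv2.circle(v,tuple(int(k) for k in q),4,c,-1)
    cv2.imwrite(f"pics/near_{n}.png",v)
E
```

```text
time: 16.7
tool_pos: [587.4, 78.9, 372.7]
tcp_rot: [2.358, -0.0, 1.73]
contact_force: [0.0, 0.4, 0.7]
grip_width: 91.6
finger_force: 0.0
1.3 [-0.5 -9.5 46.2]
1.35 [-0.5  0.8 52.4]
1.4 [-0.5 10.8 59. ]
```

View pics/near_side.png

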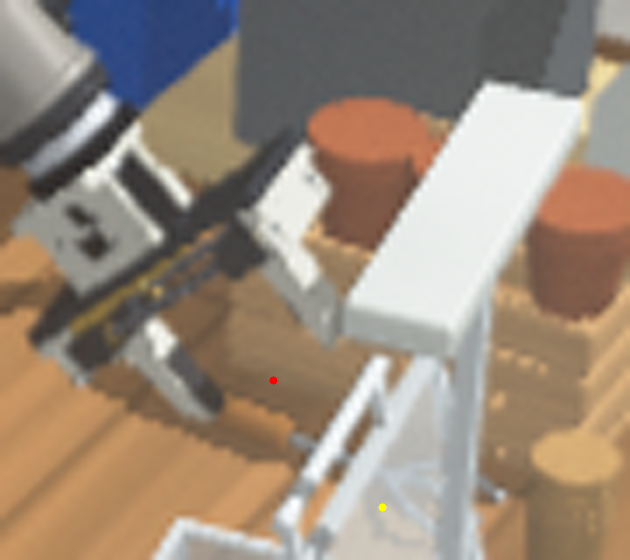

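The bar's middle is at about (337,445) in the crop, on the tool axis line roughly halfway from the red dot to the yellow one. I advance 62 mm and pinch.

```bash
python3 -m jog '[[0,0,15,0,0,0],[0,0,20,0,0,0],[0,0,17,0,0,0],[0,0,10,0,0,0],[0,0,0,0,0,0],[0,0,0,0,0,0]]'; python3 -m jog '[[0,0,0,0,0,0],[0,0,0,0,0,0],[0,0,0,0,0,0],[0,0,0,0,0,0],[0,0,0,0,0,0],[0,0,0,0,0,0],[0,0,0,0,0,0],[0,0,0,0,0,0],[0,0,0,0,0,0],[0,0,0,0,0,0],[0,0,0,0,0,0],[0,0,0,0,0,0]]' 0
```

```text
time: 17.4
tool_pos: [630.4, 85.6, 329.4]
tcp_rot: [2.356, -0.0, 1.729]
contact_force: [-0.2, -0.7, 1.2]
grip_width: 91.9
finger_force: 0.0
time: 18.6
tool_pos: [629.6, 85.5, 327.5]
tcp_rot: [2.36, -0.0, 1.729]
contact_force: [-2.7, -1.6, -4.1]
grip_width: 11.0
finger_force: 30.0
```

```bash
python3 -m jog '[[0,-11.5,-6.7,0,0,0],[0,-11.6,-6,0,0,0],[0,-12,-5.4,0,0,0],[0,-12.5,-4.6,0,0,0],[0,0,0,0,0,0],[0,0,0,0,0,0]]'; python3 -m jog '[[0,-12.5,-3.9,0,0,0],[0,-12.8,-3.3,0,0,0],[0,-13,-2.6,0,0,0],[0,-13,-1.9,0,0,0],[0,-13.8,-1.2,0,0,0],[0,-13.8,-0.4,0,0,0],[0,0,0,0,0,0],[0,0,0,0,0,0],[0,0,0,0,0,0]]'
```

```text
time: 19.2
tool_pos: [581.0, 77.6, 310.6]
tcp_rot: [2.359, -0.0, 1.729]
contact_force: [0.6, -2.9, -8.5]
grip_width: 11.2
finger_force: 30.0
time: 20.1
tool_pos: [517.7, 67.2, 266.6]
tcp_rot: [2.354, 0.001, 1.729]
contact_force: [-8.4, -3.6, 3.7]
grip_width: 11.0
finger_force: 30.0
```

```bash
python3 -m jog '[[0,0,0,0,0,0],[0,0,0,0,0,0],[0,0,0,0,0,0],[0,0,0,0,0,0],[0,0,0,0,0,0],[0,0,0,0,0,0]]' 60; python3 -m jog '[[0,0,-10,0,0,0],[0,0,-20,0,0,0],[0,0,-30,0,0,0],[0,0,-30,0,0,0],[0,0,0,0,0,0],[0,0,0,0,0,0],[0,0,0,0,0,0]]'
python3 - <<'E'
from h import *
v=[]
for n,x0,y0,w,h in(("top",155,125,130,100),("side",215,130,130,100)):
    im=bot.capture(n)[:,:,::-1][y0:y0+h,x0:x0+w]
    v_=cv2.resize(im,None,fx=6,fy=6,interpolation=cv2.INTER_CUBIC)
    for a,c in((.70,(0,255,0)),(.785,(0,0,255)),(.87,(255,0,0))):
        P=[]
        for y in(-85,85):
            x=105-240*np.cos(a);P.append([572.8+x*.9877-y*.1564,76.2+x*.1564+y*.9877,102+240*np.sin(a)])
        q=((proj(n,np.array(P))-[x0,y0])*6+3).astype(int);cv2.line(v_,tuple(map(int,q[0])),tuple(map(int,q[1])),c,1)
    cv2.imwrite(f"pics/end_{n}.png",v_[:600,:800])
E
```

```text
time: 20.7
tool_pos: [517.0, 67.5, 265.2]
tcp_rot: [2.357, -0.0, 1.729]
contact_force: [-0.2, 0.1, 0.4]
grip_width: 52.9
finger_force: 0.0
time: 21.4
tool_pos: [454.2, 57.5, 327.9]
tcp_rot: [2.358, -0.001, 1.729]
contact_force: [0.7, -0.4, -0.1]
grip_width: 55.1
finger_force: 0.0
```

View pics/end_side.png

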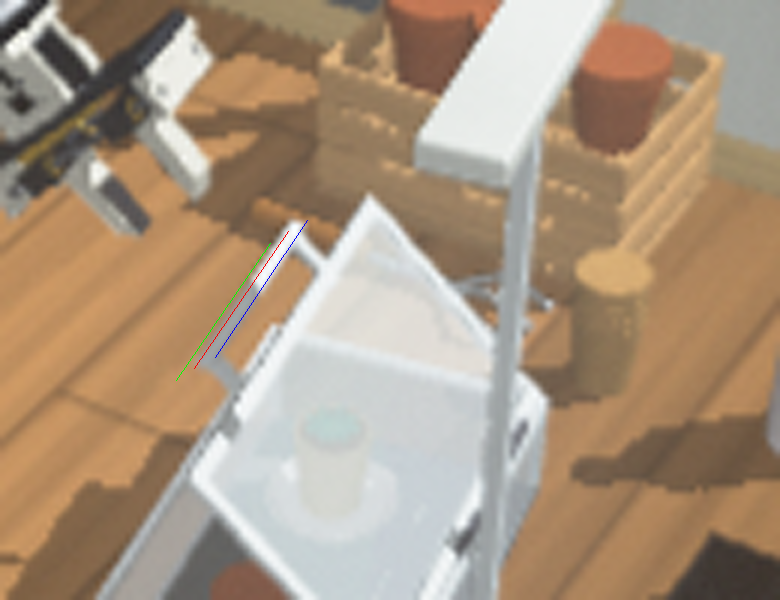

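View pics/end_top.png

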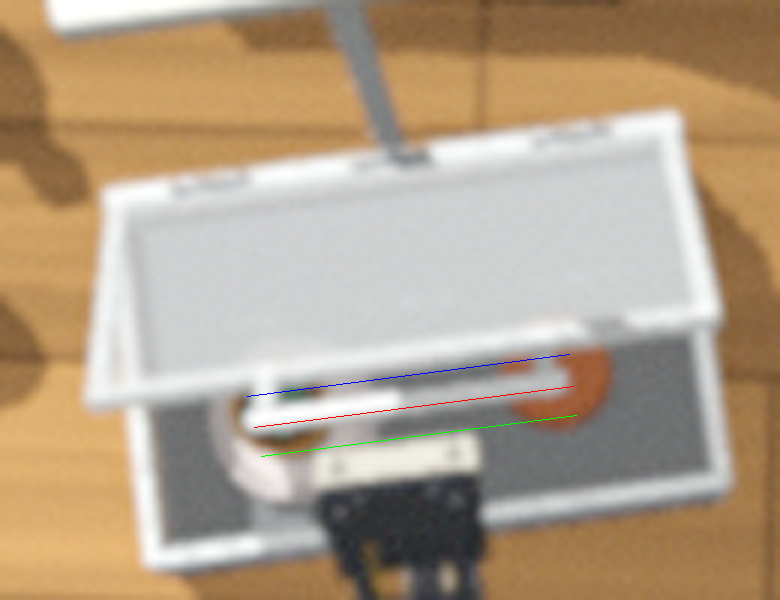

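Both end views put the bar between the 0.785 and 0.87 lines, about 0.81 rad and well inside the window. The grip point measured before release gave 0.80 rad. The pot stands upright on the saucer, seen through the flap at (333,460) in the side crop, and the gripper is clear.

```bash
python3 -m jog '[[0,0,-20,0,0,0],[0,0,0,0,0,0],[0,0,0,0,0,0],[0,0,0,0,0,0],[0,0,0,0,0,0],[0,0,0,0,0,0]]'; python3 -c "
from plant import bot
print(bot.close_job())"
```

```text
time: 22.1
tool_pos: [440.3, 55.3, 342.5]
tcp_rot: [2.357, -0.0, 1.729]
contact_force: [0.3, -0.6, 0.5]
grip_width: 55.1
finger_force: 0.0
the job is handed in; nothing more can be done
None
```

The pot stands upright about 3 mm off the saucer's centre and the flap holds at about 0.81 rad (46°) with the gripper clear; the job was handed in at 22 s, but it returned no verdict, so I don't know the judged result.

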